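# Open the air filter of the spray line

## Task

The air filter has to come out for cleaning. Press the raised snap tab of the filter housing fully in with the fingertips, then push the released cover along its guides, off its seat and over the tab, until the filter opening is completely uncovered and the cover lies flat on the housing's run-out deck. Only press and push: do not lift or tip the cover, and leave the other things beside the housing where they are.

Things in the scene. Friction and masses are not known exactly. Their poses are not given: they have to be found in the camera images.
- filter_housing: Grey plastic filter housing, fixed on the bench: 250 (x) x 120 (y; 142 over the feet) x 64 mm high. Origin: centre of its underside; x along the guides from the cover's seat (near end) to the run-out deck (far end), y left, z up. Two ledges 54 mm high (y = 36 to 48 mm either side) carry the cover all along; guides 64 mm high stand outside them. Above 54 mm the near end is open.
- filter_opening (a point): Centre of the filter opening in the seat, 76 (x) x 72 mm (y), hidden under the closed cover, at x = -62, z = 54 mm of the housing; the paper filter shows in it once it is uncovered.
- end_stop (a point): Middle of the inner face of the end stop, a bar across the far end of the run-out deck at x = 118 mm of the housing, 64 mm high, where the cover can go no farther. The deck between the ledges is 46 mm high. A hose spigot sticks 20 mm out of the far end, low down.
- filter_cover: Loose flat aluminium cover, 100 (x) x 92 (y) x 6 mm, 0.15 to 0.31 kg, 2 mm play between the guides. Origin: centre of its underside; axes as the housing's. Closed: origin at x = -62, z = 54 mm of the housing, far edge 4 mm from the snap tab, which blocks it. The opening is uncovered when the origin is past x = 26 mm; at the end stop it is at x = 68 mm.
- cover_lip (a point): Centre of the upright near face of the cover's push lip (8 mm thick, 64 mm wide, top 26 mm above the cover's underside), 18 mm above the underside and 48 mm toward the near end from the cover's origin. Pushing this face toward the housing's +x moves the released cover; a few newtons do.
- tab_top (a point): Centre of the top face of the snap tab: a grey block with ribbed top, 30 (x) x 34 (y) mm, on the housing's middle line at x = 8 mm, just beyond the cover's far edge. Out, its top is 62 mm above the bench (2 mm above the cover's plate); fully in, 48 mm.
- snap_tab (a joint): How far the snap tab is pressed down, m: 0 to 0.003 at the start (out), 0.014 fully in against its stop. It moves straight down at about 5 N and stays where it is left. The cover can pass over it from about 0.008 on.
- paint_pot: Bystander: open white paint pot, 55 mm wide, 45 mm high, loose on the bench to the right of the housing. Origin: centre of its underside.
- air_cap: Bystander: small brass-coloured air cap, 25 mm wide, 13 mm high, loose to the right of the housing. Origin: centre of its underside.
- air_coupler: Bystander: slim metal air coupler standing upright, 20 mm wide, 51 mm high, loose to the left of the housing. Origin: centre of its underside.

How it is judged:
On the way, in this order (a step that is already met when the one before it is completed fails the run):
1. the snap tab is pressed in while the cover is still on its seat (value of joint snap_tab above 0.01 m and x of filter_cover in the frame of filter_housing below -0.04 m), for 0.2 s.
2. the cover has been pushed clear of the filter opening (x of filter_cover in the frame of filter_housing above 0.026 m), for 0.1 s.
At the end, for the whole second after the job is handed in: The cover lies still and flat (within 0.06 rad) on the ledges between the guides, its origin at least 26 mm beyond the housing's middle, so that the filter opening is wholly uncovered; the snap tab is in (at least 7 mm) (x of filter_cover in the frame of filter_housing between 0.026 and 0.073 m and z of filter_cover in the frame of filter_housing between 0.05 and 0.058 m and y of filter_cover in the frame of filter_housing between -0.005 and 0.005 m and angle between filter_cover's own z axis and vertical below 0.06 rad and value of joint snap_tab above 0.007 m and linear speed of filter_cover below 0.02 m/s); the robot touches nothing.
It fails at once if the cover is lifted more than 15 mm off its ledges (z of filter_cover in the frame of filter_housing above 0.069 m).
It fails at once if the cover is tipped by more than 0.25 rad (angle between filter_cover's own z axis and vertical above 0.25 rad).
It fails at once if a bystander (pot, air cap or coupler) is moved by more than 20 mm (distance of any of paint_pot, air_cap, air_coupler from where it was at the start of the episode above 0.02 m).
It fails at once if a bystander is tipped over (angle between any of paint_pot, air_cap, air_coupler's own z axis and vertical above 0.6 rad).
It also fails if it takes over 38 s, if anything falls off the work surface, if the arm or the gripper's body presses on something with over 40 N, if the wrist force passes 120 N, or if a joint passes its speed limit or range.

## Robot

A 7-joint arm with a two-finger parallel gripper is mounted at the origin on a cart in front of the work surface, level with it; the furniture and walls round the work are solid. World frame = base frame: x ahead of the robot, y to its left, z up, the work surface at z = 0. Lengths are in m, angles in rad, forces in N, time in s.
With the tool pointing down it reaches from about 0.4 to 0.85 m from the base axis. Payload 6.9 kg.
Tool frame: the origin (TCP) lies midway between the tips of the shut fingers; the grasp point (between the pads) lies behind it (ctrl.pinch_z is the z of the grasp point in the tool frame, in m); z points along the fingers, y is the direction in which the jaws open and shut (so a half turn about z gives the same grasp; the last joint's range is limited). The gripper opens to 85 mm and grips with 20 to 120 N. Pads are 22 mm wide; open, the fingers measure 114 mm over their backs; the gripper's body (76 mm by 85 mm) begins 54 mm behind the grasp point. The pads swing forward as they close: fully open they stand 13 mm farther back than shut.
Start: joints at [-1.149, 0.507, -0.238, 1.5, 0.126, 1.149, -0.155], TCP at [0.195, 0.594, 0.2] pointing down, gripper open.
Joint ranges: [-3.08, 3.08], [-0.24, 2.05], [-1.43, 1.35], [0, 2.5], [-1.52, 4.66], [0.17, 1.96], [-2.89, 2.89]. Speed limits (rad/s): [2.39, 2.39, 3.14, 3.14, 3.14, 3.14, 3.14].

## Interface

Orientations are given as a unit quaternion [w, x, y, z].
In Python, from station import ctrl, get_state, vision, ticket, models gives the robot as it stands. Calls block until the motion is done:
- ctrl.movep(position, orientation): joint-space move of the TCP to a pose.
- ctrl.movel(position, frame=None, max_speed=0.15): straight line of the TCP; frame=None keeps the orientation; max_speed is the mean speed in m/s.
- ctrl.set_joints(angles): joint-space move.
- ctrl.ungrasp() and ctrl.close_gripper(force=None): open the fingers fully, or close them until they stop; force is the grip in N (None keeps the last).
- ctrl.pause(seconds).
- ctrl.ik(position, orientation): joint angles nearest the present ones, or None.
- get_state(): the state.
- vision.grab_frame(name): name is "scene" or "side" or "wrist"; returns (picture, depth): 384x512x3 uint8, blue, green, red; 384x512 float32, m along the optical axis (not along the pixel's ray), 0 where there is no reading.
- vision.camera_info(name): a dict with "mtx" (3x3 intrinsics, pixels), "R" (3x3) and "t" (3): a world point X has camera coordinates R X + t; the wrist camera has in their place "hand_eye" (4x4, takes a point from camera to tool coordinates, whose origin is the TCP and whose axes are the flange's). Camera axes: x right, y down, z forward; pixel columns grow to the right and rows downward; lengths in m; the calibration is good to about 2 mm. A picture is of the moment at which its call begins: read the wrist's pose just before it. camera_info takes no time and is no camera call.
A pose or a line that the arm cannot do raises ctrl.Unreachable and nothing moves.
- ticket.close_job(): hands the job in, once; it reports no verdict.
Trained networks look in the newest picture that a camera, given by its name, has taken for a name from the list of things; names that differ only in an ending like _2 or _b are one class to them, and where a whole thing is asked for, a point or a joint stands for the part that bears it (a point fixed in the world has none). Each returns a list of dicts, best first, with "p" (0 to 1); they miss things now and then, are a little off and sometimes report something else, mostly with a low value. They report only what shows in the picture. A call takes as long as a camera call.
- models.recognise(camera, target): "point" ([column, row] in pixels, amid what is visible of it).
- models.masks_of(camera, target): "mask" (384x512 bool, what is visible of it) and "point" ([column, row] in pixels, amid what is visible of it).
The state is a dict: "time": time; "qpos": joint angles; "qd": joint speeds; "tau": joint torques, N m; "tcp_pos": TCP position; "eef_rot": TCP orientation; "contact_force": force on the tool from outside, world axes, zero at the start; "wrist_torque": the same for the moment, N m; "width": finger opening in m.
Only numpy, scipy, OpenCV 4.12 (cv2) and the standard library are available. Lean on these libraries where they do the work, as an engineer would, in place of code of your own. Each camera call takes 0.05 s, during which the arm holds its last target.

## Working session

There is one attempt and no reset: what is moved stays moved. The work goes in short steps, each a Python script; the robot and the scene stay as the last script left them, time stands still between calls to the robot, and variables do not carry over. Pictures are saved under pics/ and viewed, and the job is handed in when it is done.

```bash
ls; mkdir -p pics
python3 - <<'E'
from station import ctrl,get_state,vision,models
import cv2,numpy as np
print(get_state()['time'],get_state()['eef_rot'],ctrl.pinch_z)
ims=[]
for c in ("scene","side"):
    im,d=vision.grab_frame(c); np.savez(f"/tmp/{c}.npz",im=im,d=d)
    ci=vision.camera_info(c); print(c,ci)
    cv2.imwrite(f"pics/{c}0.png",im)
    for t in ("filter_housing","filter_cover","cover_lip","tab_top"):
        r=models.masks_of(c,t)
        print(c,t,[(round(a['p'],2),np.round(a['point']),int(a['mask'].sum())) for a in r[:3]])
        if r: np.save(f"/tmp/{c}_{t}.npy",r[0]['mask'])
print(vision.camera_info("wrist"))
print(get_state()['time'])
E
```

```text
pics
0.0 [-1.26695430e-04  1.57745142e-01  9.87479444e-01 -8.95374831e-04] -0.0187
scene {'mtx': array([[491.60093215,   0.        , 265.03829122],
       [  0.        , 491.60093215, 190.05514411],
       [  0.        ,   0.        ,   1.        ]]), 'R': array([[ 0.80929907, -0.58710561, -0.0184939 ],
       [-0.36985404, -0.48486236, -0.792538  ],
       [ 0.4563365 ,  0.64824031, -0.60954204]]), 't': array([-0.64691378,  0.11606247,  0.90631846])}
scene filter_housing [(0.58, array([269., 233.]), 7729)]
scene filter_cover []
scene cover_lip [(0.72, array([224., 221.]), 1873)]
scene tab_top [(0.8, array([259., 213.]), 320)]
side {'mtx': array([[416.95457063,   0.        , 257.24270318],
       [  0.        , 416.95457063, 188.02980825],
       [  0.        ,   0.        ,   1.        ]]), 'R': array([[-0.80463963, -0.59371372,  0.00768651],
       [-0.35152522,  0.46589718, -0.81201591],
       [ 0.47852386, -0.65608218, -0.58358468]]), 't': array([0.28484467, 0.39796122, 0.41622331])}
side filter_housing [(0.72, array([285., 196.]), 5516)]
side filter_cover [(0.65, array([311., 206.]), 1530)]
side cover_lip [(0.94, array([306., 204.]), 1497)]
side tab_top [(0.64, array([287., 192.]), 218)]
{'mtx': array([[300.54934831,   0.        , 253.64071595],
       [  0.        , 300.54934831, 191.05036917],
       [  0.        ,   0.        ,   1.        ]]), 'hand_eye': array([[ 6.84777131e-04, -9.55220951e-01, -2.95892659e-01,
         7.55729989e-02],
       [ 9.99999743e-01,  5.90789523e-04,  4.07047693e-04,
         2.83276666e-04],
       [-2.14010202e-04, -2.95892862e-01,  9.55221110e-01,
        -1.74877531e-01],
       [ 0.00000000e+00,  0.00000000e+00,  0.00000000e+00,
         1.00000000e+00]])}
0.5
```

View pics/scene0.png

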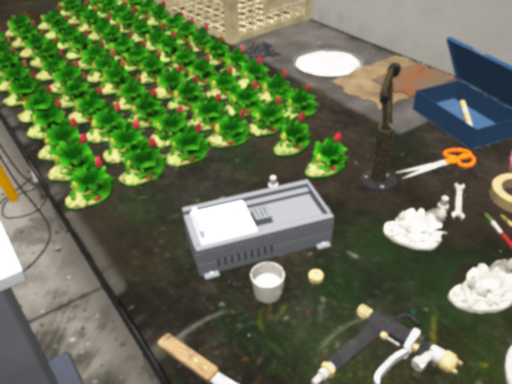

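View pics/side0.png

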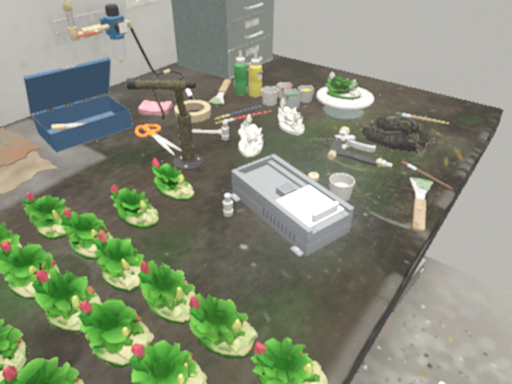

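```bash
cat > h.py <<'E'
import numpy as np
from station import vision
def cloud(c,d,st=None):
    ci=vision.camera_info(c);K=ci['mtx'];v,u=np.indices(d.shape)
    P=np.stack([(u-K[0,2])/K[0,0]*d,(v-K[1,2])/K[1,1]*d,d],-1)
    return (P-ci['t'])@ci['R']
E
python3 - <<'E'
from h import *
for c in ("scene","side"):
    d=np.load(f"/tmp/{c}.npz")['d'];P=cloud(c,d)
    import os
    for t in ("filter_housing","filter_cover","cover_lip","tab_top"):
        f=f"/tmp/{c}_{t}.npy"
        if os.path.exists(f):
            q=P[np.load(f)&(d>0)]
            print(c,t,np.round(np.median(q,0),4),np.round(np.percentile(q,3,axis=0),3),np.round(np.percentile(q,97,axis=0),3))
E
```

```text
scene filter_housing [ 0.5413 -0.381   0.0462] [ 0.402 -0.437  0.004] [ 0.645 -0.278  0.064]
scene cover_lip [ 0.4691 -0.334   0.059 ] [ 0.419 -0.375  0.057] [ 0.518 -0.287  0.078]
scene tab_top [ 0.5335 -0.3562  0.059 ] [ 0.52  -0.37   0.045] [ 0.551 -0.332  0.061]
side filter_housing [ 0.5307 -0.3169  0.0468] [ 0.399 -0.415  0.006] [ 0.649 -0.254  0.064]
side filter_cover [ 0.4638 -0.3197  0.0601] [ 0.416 -0.37   0.057] [ 0.517 -0.279  0.08 ]
side cover_lip [ 0.4646 -0.3202  0.0601] [ 0.416 -0.371  0.057] [ 0.517 -0.28   0.08 ]
side tab_top [ 0.5348 -0.3405  0.06  ] [ 0.519 -0.361  0.046] [ 0.551 -0.328  0.062]
```

The scene view has the housing at about (260,230) and the lip at its left, near end. The pot is at (267,280), the cap at (316,275) and the coupler at (272,182). The side view shows the same arrangement. Next I fit the housing pose.

Run:
```python
from h import *
import cv2
A=[]
for c in ("scene","side"):
    d=np.load(f"/tmp/{c}.npz")['d'];P=cloud(c,d)
    m=(d>0)&(P[...,2]>.03)&(P[...,2]<.09)&(abs(P[...,0]-.53)<.17)&(abs(P[...,1]+.35)<.13)
    q=P[m]
    # keep the top parts only
    t=q[(q[:,2]>.052)]
    n=cv2.connectedComponents(m.astype(np.uint8))[0]
    r=cv2.minAreaRect(t[:,:2].astype(np.float32)*1000);print(c,n,len(q),r)
    lip=q[(q[:,2]>.074)]; print(' lip',len(lip),np.round(lip.mean(0),4),cv2.minAreaRect(lip[:,:2].astype(np.float32)*1000))
    A.append(q)
    w=P[(d>0)&(abs(P[...,0]-.53)<.3)&(abs(P[...,1]+.35)<.3)]
    H=np.full((400,400),0.)
    i=((w[:,0]-.33)/.001).astype(int);j=((-w[:,1]-.15)/.001).astype(int);k=(i>=0)&(i<400)&(j>=0)&(j<400)
    np.maximum.at(H,(399-i[k],j[k]),w[k,2].clip(0,.1))
    cv2.imwrite(f"pics/top_{c}.png",cv2.applyColorMap((H*2500).astype(np.uint8),cv2.COLORMAP_JET))
import subprocess
a=cv2.imread("pics/top_scene.png");b=cv2.imread("pics/top_side.png");cv2.imwrite("pics/top.png",np.hstack([a,b]))
```

```text
scene 4 8317 ((529.4854125976562, -349.1644287109375), (124.67353820800781, 250.41622924804688), 73.0469970703125)
 lip 122 [ 0.4271 -0.32    0.0783] ((428.54345703125, -316.52593994140625), (65.52088928222656, 8.15290641784668), 72.9967041015625)
side 4 5988 ((528.26513671875, -344.9188232421875), (122.81558990478516, 252.5878448486328), 72.94857025146484)
 lip 138 [ 0.4264 -0.3098  0.0784] ((426.556640625, -312.6199035644531), (64.2646713256836, 8.84786605834961), 72.66787719726562)
```

View pics/top.png

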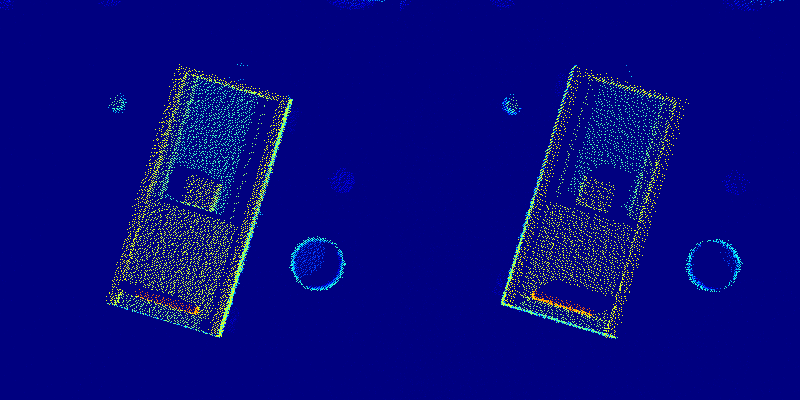

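```bash
cat >> h.py <<'E'
from scipy.spatial.transform import Rotation as Ro
def quat(yaw,flip=1):
    y=flip*np.array([-np.sin(yaw),np.cos(yaw),0]);z=np.array([0,0,-1.]);x=np.cross(y,z)
    return Ro.from_matrix(np.stack([x,y,z],1)).as_quat(scalar_first=True)
def h2w(p,o,yaw):
    return np.array([o[0]+np.cos(yaw)*p[0]-np.sin(yaw)*p[1],o[1]+np.sin(yaw)*p[0]+np.cos(yaw)*p[1],p[2]])
E
python3 - <<'E'
from h import *
from station import ctrl,get_state
for c in ("scene","side"):
    d=np.load(f"/tmp/{c}.npz")['d'];P=cloud(c,d)[d>0]
    q=P[(P[:,2]>.11)&(np.hypot(P[:,0],P[:,1])<1.)&(P[:,0]>0)]
    if len(q):
        k=np.round(q/np.array([.1,.1,.1])).astype(int);u,n=np.unique(k,axis=0,return_counts=True)
        print(c,[(list(a*.1),int(b)) for a,b in zip(np.round(u,2),n)if b>5])
o=[.529,-.347];yaw=-np.radians(17)
for f in(1,-1):
  for p in [(-.06,0,.27),(.008,0,.15),(.008,0,.05),(-.14,0,.066),(0,0,.066)]:
    print(f,p,np.round(ctrl.ik(h2w(p,o,yaw),quat(yaw,f)),2) if ctrl.ik(h2w(p,o,yaw),quat(yaw,f)) is not None else None)
print(get_state()['qpos'])
E
```

```text
scene [([np.float64(0.8), np.float64(-0.4), np.float64(0.1)], 279), ([np.float64(0.8), np.float64(-0.4), np.float64(0.2)], 253), ([np.float64(0.8), np.float64(-0.30000000000000004), np.float64(0.1)], 6), ([np.float64(0.8), np.float64(-0.30000000000000004), np.float64(0.2)], 43), ([np.float64(0.9), np.float64(-0.30000000000000004), np.float64(0.1)], 57), ([np.float64(0.9), np.float64(-0.30000000000000004), np.float64(0.2)], 284)]
side [([np.float64(0.8), np.float64(-0.4), np.float64(0.1)], 122), ([np.float64(0.8), np.float64(-0.4), np.float64(0.2)], 147), ([np.float64(0.8), np.float64(-0.30000000000000004), np.float64(0.1)], 87), ([np.float64(0.8), np.float64(-0.30000000000000004), np.float64(0.2)], 299), ([np.float64(0.9), np.float64(-0.30000000000000004), np.float64(0.1)], 37), ([np.float64(0.9), np.float64(-0.30000000000000004), np.float64(0.2)], 434)]
1 (-0.06, 0, 0.27) [-0.03  0.55  1.04  1.52 -0.48  1.34  2.32]
1 (0.008, 0, 0.15) [ 0.21  0.63  0.58  1.54 -0.37  1.09  2.15]
1 (0.008, 0, 0.05) [ 0.38  0.69  0.27  1.65 -0.23  0.84  2.02]
1 (-0.14, 0, 0.066) [ 0.25  0.53  0.54  2.01 -0.41  0.71  2.32]
1 (0, 0, 0.066) [ 0.34  0.67  0.34  1.65 -0.28  0.87  2.07]
-1 (-0.06, 0, 0.27) [ 0.01  0.51  0.94  1.52 -0.42  1.32 -0.88]
-1 (0.008, 0, 0.15) [-0.04  0.87  1.24  1.54 -0.84  1.34 -0.58]
-1 (0.008, 0, 0.05) [-0.02  0.96  1.14  1.65 -0.94  1.18 -0.5 ]
-1 (-0.14, 0, 0.066) [ 0.02  0.66  0.95  2.01 -0.73  0.85 -0.48]
-1 (0, 0, 0.066) [-0.04  0.96  1.2   1.66 -0.95  1.22 -0.48]
[-1.14849418  0.50751718 -0.23759584  1.50022007  0.12566386  1.14890147
 -0.15477939]
```

Run:
```python
from h import *
from station import ctrl,get_state,models
import cv2
o=[.529,-.347];yaw=-np.radians(17)
t0=get_state()['time']
ctrl.movep(h2w((-.07,0,.27),o,yaw),quat(yaw,-1))
s=get_state();print(t0,s['time'],s['tcp_pos'],s['eef_rot'],s['contact_force'],s['qpos'])
im,d=vision.grab_frame("wrist");np.savez("/tmp/w.npz",im=im,d=d,p=s['tcp_pos'],q=s['eef_rot'])
cv2.imwrite("pics/w1.png",im)
ci=vision.camera_info("wrist");K=ci['mtx'];v,u=np.indices(d.shape)
P=np.stack([(u-K[0,2])/K[0,0]*d,(v-K[1,2])/K[1,1]*d,d],-1)
T=ci['hand_eye'];P=P@T[:3,:3].T+T[:3,3]
P=Ro.from_quat(s['eef_rot'],scalar_first=True).apply(P.reshape(-1,3)).reshape(P.shape)+s['tcp_pos']
np.save("/tmp/wP.npy",P)
m=(d>0)&(P[...,2]>.052)&(P[...,2]<.09)&(abs(P[...,0]-.53)<.17)&(abs(P[...,1]+.35)<.13)
print(cv2.minAreaRect(P[m][:,:2].astype(np.float32)*1000))
l=m&(P[...,2]>.074);print('lip',l.sum(),P[l].mean(0),cv2.minAreaRect(P[l][:,:2].astype(np.float32)*1000))
for t in("tab_top","cover_lip"):
    r=models.masks_of("wrist",t)
    for a in r[:2]:
        q=P[a['mask']&(d>0)];print(t,a['p'],a['point'],np.median(q,0), cv2.minAreaRect(q[:,:2].astype(np.float32)*1000))
```

```text
0.5 3.85 [ 0.46263207 -0.32579065  0.26979947] [-2.02906677e-04  9.89139064e-01 -1.46982527e-01 -8.26681014e-05] [ 0.44413086 -0.53372935 -0.28676614] [ 0.01005401  0.48902198  0.92201029  1.54770561 -0.39863309  1.30468204
 -0.88418394]
((530.2191772460938, -319.13690185546875), (172.13076782226562, 237.91468811035156), 73.32310485839844)
lip 353 [ 0.42834026 -0.31465734  0.08020982] ((427.861083984375, -314.5509948730469), (62.574554443359375, 8.111397743225098), 72.98055267333984)
tab_top 0.58 [256.2, 96.2] [ 0.53673326 -0.34781508  0.06193478] ((536.3807373046875, -347.54278564453125), (33.12877655029297, 29.211894989013672), 73.26760864257812)
cover_lip 0.62 [253.6, 150.6] [ 0.47095923 -0.32684162  0.06116754] ((468.1794738769531, -326.4095153808594), (92.15924835205078, 102.0366439819336), 73.15706634521484)
```

View pics/w1.png

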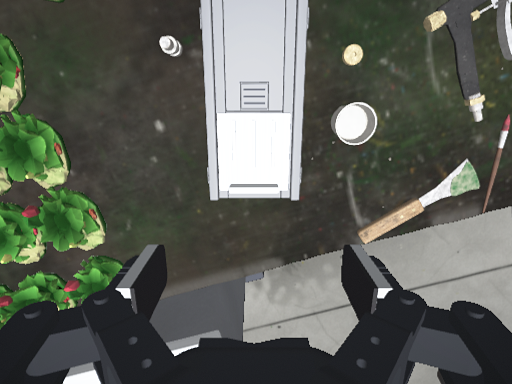

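The wrist view shows the tab at (254,95), the cover with its lip at (254,188), and bystanders clear on both sides. All three views agree within 2 mm, with yaw at -17°. I'll close the gripper and press the tab.

Run:
```python
from h import *
from station import ctrl,get_state,models
o=[.529,-.3455];yaw=-np.radians(17)
ctrl.close_gripper()
ctrl.movep(h2w((.008,0,.11),o,yaw),quat(yaw,-1))
ctrl.movel(h2w((.008,0,.066),o,yaw),max_speed=.1)
s=get_state();f0=s['contact_force'];print(s['time'],s['tcp_pos'],f0,s['width'])
for z in (.060,.056,.053,.051,.050,.049,.048,.047,.046,.045,.044):
    ctrl.movel(h2w((.008,0,z),o,yaw),max_speed=.04)
    s=get_state();f=s['contact_force']-f0;print(z,round(s['time'],2),np.round(s['tcp_pos'],4),np.round(f,1))
    if f[2]>18: break
ctrl.pause(.3);s=get_state();print(s['tcp_pos'],s['contact_force']-f0)
```

```text
6.1 [ 0.53676419 -0.34818786  0.06670157] [ 0.37917011 -0.62241153 -0.01490211] -0.00012029085927709546
0.06 6.4 [ 0.5366 -0.3478  0.06  ] [-0.2  0.3  0.7]
0.056 6.65 [ 0.5366 -0.3477  0.0557] [-0.3  1.2 -0.3]
0.053 6.9 [ 0.5366 -0.3477  0.0528] [-0.8  0.7  0.7]
0.051 7.15 [ 0.5366 -0.3478  0.0509] [-0.7  0.1  0.7]
0.05 7.4 [ 0.5367 -0.3478  0.05  ] [0.6 0.5 1.1]
0.049 7.65 [ 0.5366 -0.3478  0.0489] [-0.8  1.3 -0.1]
0.048 7.9 [ 0.5366 -0.3478  0.0479] [ 0.5  0.5 -0.3]
0.047 8.15 [ 0.5366 -0.3478  0.0469] [-1.2  0.9  0. ]
0.046 8.4 [ 0.5366 -0.3478  0.0459] [-0.5  0.3 -0.4]
0.045 8.65 [ 0.5366 -0.3478  0.0449] [-0.4  0.4 -0.2]
0.044 8.9 [ 0.5366 -0.3478  0.0439] [-0.9  0.7 -0.2]
[ 0.53666917 -0.34785771  0.04403725] [-0.55085167  0.97232488  0.62161386]
```

No contact force registered, so I'll look.

Run:
```python
from h import *
import cv2
a,d=vision.grab_frame("side");b,_=vision.grab_frame("wrist");c,_=vision.grab_frame("scene")
x=cv2.resize(a[130:280,200:400],(400,300),interpolation=3)
y=cv2.resize(c[130:330,150:400],(375,300),interpolation=3)
cv2.imwrite("pics/p2.png",np.vstack([np.hstack([x,y]),cv2.resize(b,(775,300))]))
```

```text
(no output)
```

View pics/p2.png

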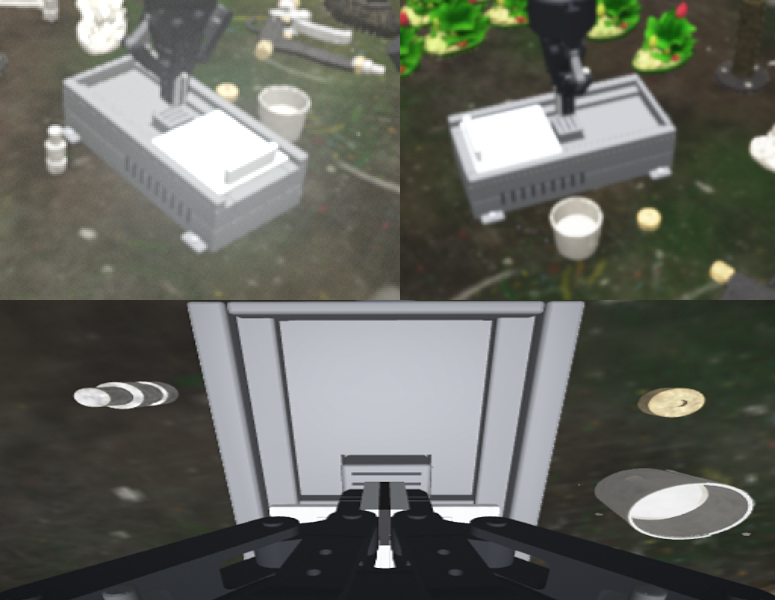

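Run:
```python
from h import *
from station import get_state
import cv2
s=get_state();print(s['time'],s['contact_force'],s['width'],s['tcp_pos'],s['qpos'])
o=[.529,-.3455];yaw=-np.radians(17)
out=[]
for c,(x0,y0) in (("scene",(210,160)),("side",(240,145))):
    im,d=vision.grab_frame(c);ci=vision.camera_info(c)
    S=5;cr=cv2.resize(im[y0:y0+80,x0:x0+78],None,fx=S,fy=S,interpolation=3)
    def pr(X):
        p=ci['mtx']@(ci['R']@np.array(X)+ci['t']);return p[:2]/p[2]
    for X,col in ((s['tcp_pos'],(0,0,255)),(h2w((.008,0,.062),o,yaw),(0,255,0)),(h2w((.008,0,.048),o,yaw),(255,0,0))):
        q=pr(X);print(c,q);cv2.circle(cr,tuple(int(v) for v in (q-(x0,y0)+.5)*S),4,col,-1)
    out.append(cr)
    P=cloud(c,d);L=((P-[*o,0])[...,:2]@np.array([[np.cos(yaw),-np.sin(yaw)],[np.sin(yaw),np.cos(yaw)]]))
    m=(d>0)&(abs(L[...,0]-.008)<.013)&(abs(L[...,1])<.016)&(P[...,2]<.12)
    z=P[m][:,2];print(c,len(z),np.histogram(z,bins=np.arange(.04,.12,.004)))
    for a,l in sorted(zip(np.round(z,3),np.round(L[m],3).tolist()))[:25]: print(a,l,end=';')
cv2.imwrite("pics/p3.png",np.hstack(out))
```

```text
9.35 [-0.18407883 -0.50743165  0.39481078] 0.00020316432745734648 [ 0.53662462 -0.34788382  0.04401717] [ 0.12682972  0.79544324  0.74404443  1.65612458 -0.63778599  0.94811139
 -0.76042146]
scene [260.01021583 218.15587663]
scene [259.76123916 210.59357361]
scene [259.95345395 216.48256608]
scene 339 (array([ 3,  2,  3,  0, 76, 65,  0,  0,  6, 11, 14, 26, 19, 22, 29, 27, 16,
        5,  2]), array([0.04 , 0.044, 0.048, 0.052, 0.056, 0.06 , 0.064, 0.068, 0.072,
       0.076, 0.08 , 0.084, 0.088, 0.092, 0.096, 0.1  , 0.104, 0.108,
       0.112, 0.116]))
0.041 [-0.005, -0.009];0.042 [-0.005, -0.004];0.042 [-0.005, 0.008];0.047 [-0.005, 0.008];0.047 [0.016, -0.016];0.05 [-0.005, -0.005];0.05 [-0.005, 0.001];0.052 [-0.005, -0.016];0.058 [-0.004, -0.004];0.058 [-0.003, 0.001];0.058 [-0.003, 0.011];0.058 [-0.003, 0.013];0.058 [0.001, 0.007];0.058 [0.007, 0.007];0.058 [0.008, -0.003];0.058 [0.009, -0.003];0.058 [0.011, -0.015];0.058 [0.017, -0.015];0.058 [0.021, -0.004];0.059 [-0.005, -0.011];0.059 [-0.005, 0.001];0.059 [-0.003, -0.011];0.059 [-0.003, -0.006];0.059 [-0.003, 0.007];0.059 [-0
[... 202 characters left out ...]
  18, 11]), array([0.04 , 0.044, 0.048, 0.052, 0.056, 0.06 , 0.064, 0.068, 0.072,
       0.076, 0.08 , 0.084, 0.088, 0.092, 0.096, 0.1  , 0.104, 0.108,
       0.112, 0.116]))
0.048 [0.015, 0.015];0.05 [0.011, 0.016];0.051 [0.005, 0.016];0.053 [-0.002, 0.016];0.053 [0.002, 0.016];0.055 [-0.004, 0.016];0.057 [0.007, 0.014];0.057 [0.009, 0.016];0.059 [-0.002, 0.006];0.059 [0.0, 0.015];0.059 [0.004, -0.015];0.059 [0.006, -0.006];0.059 [0.011, -0.005];0.059 [0.013, 0.015];0.06 [-0.004, -0.011];0.06 [-0.003, -0.004];0.06 [-0.002, -0.016];0.06 [-0.002, 0.003];0.06 [-0.0, 0.01];0.06 [0.002, -0.003];0.06 [0.002, 0.003];0.06 [0.002, 0.013];0.06 [0.003, -0.009];0.06 [0.004, 0.009];0.06 [0.005, -0.013];
```

View pics/p3.png

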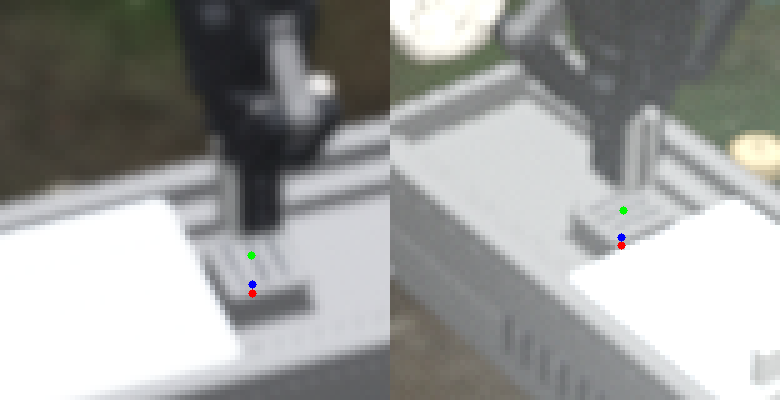

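Run:
```python
from h import *
from station import get_state
o=[.529,-.3455];yaw=-np.radians(17)
s=get_state();print(s['time'])
Rm=np.array([[np.cos(yaw),-np.sin(yaw)],[np.sin(yaw),np.cos(yaw)]])
def rep(P,n):
    L=(P[...,:2]-o)@Rm
    m=(abs(L[...,0]-.008)<.06)&(abs(L[...,1])<.06)&(P[...,2]>.066)&(P[...,2]<.16)
    for a in np.arange(.066,.13,.006):
        k=m&(P[...,2]>=a)&(P[...,2]<a+.006)&~((L[...,0]<-.06))
        if k.sum(): print(n,round(a,3),k.sum(),np.round(np.percentile(L[k],[3,50,97],axis=0).T*1000,0).tolist())
for c in("scene","side"):
    im,d=vision.grab_frame(c);P=cloud(c,d);rep(P[d>0],c)
s=get_state();im,d=vision.grab_frame("wrist");ci=vision.camera_info("wrist");K=ci['mtx'];v,u=np.indices(d.shape)
P=np.stack([(u-K[0,2])/K[0,0]*d,(v-K[1,2])/K[1,1]*d,d],-1)[d>0]
T=ci['hand_eye'];P=P@T[:3,:3].T+T[:3,3]
P=Ro.from_quat(s['eef_rot'],scalar_first=True).apply(P)+s['tcp_pos'];rep(P,'wrist')
L=(P[:,:2]-o)@Rm;k=(abs(L[:,0]-.008)<.014)&(abs(L[:,1])<.016)&(P[:,2]<.066);print('tab',P[k][:,2].mean(),k.sum())
```

```text
9.45
scene 0.072 11 [[1.0, 8.0, 19.0], [-9.0, -8.0, -7.0]]
scene 0.078 23 [[-2.0, 1.0, 19.0], [-14.0, -9.0, 2.0]]
scene 0.084 35 [[-2.0, 7.0, 20.0], [-16.0, -13.0, 1.0]]
scene 0.09 35 [[-2.0, 4.0, 16.0], [-17.0, -13.0, -1.0]]
scene 0.096 40 [[-2.0, 5.0, 20.0], [-16.0, -13.0, 5.0]]
scene 0.102 34 [[-2.0, 4.0, 16.0], [-16.0, -12.0, 4.0]]
scene 0.108 5 [[-2.0, -2.0, -0.0], [-8.0, -8.0, 5.0]]
scene 0.114 12 [[-5.0, -3.0, 5.0], [-15.0, 4.0, 20.0]]
scene 0.12 51 [[-4.0, -2.0, 16.0], [-35.0, -13.0, 23.0]]
scene 0.126 37 [[-5.0, -2.0, 18.0], [-39.0, -29.0, 33.0]]
side 0.066 2 [[0.0, 2.0, 5.0], [-50.0, 1.0, 52.0]]
side 0.072 7 [[-3.0, 1.0, 13.0], [-5.0, 6.0, 7.0]]
side 0.078 17 [[-5.0, -3.0, 1.0], [-8.0, 4.0, 12.0]]
side 0.084 37 [[-5.0, -0.0, 13.0], [-12.0, 8.0, 14.0]]
side 0.09 35 [[-5.0, -0.0, 12.0], [-12.0, 7.0, 15.0]]
side 0.096 34 [[-5.0, -0.0, 12.0], [-12.0, 8.0, 15.0]]
side 0.102 40 [[-5.0, -0.0, 11.0], [-12.0, 7.0, 15.0]]
side 0.108 24 [[-5.0, -2.0, 4.0], [-5.0, 6.0, 15.0]]
side 0.114 26 [[-7.0, -5.0, 0.0], [-13.0, 4.0, 16.0]]
side 0.12 65 [[-7.0, -4.0, 13.0], [-26.0, -1.0, 33.0]]
side 0.126 95 [[-7.0, -5.0, 15.0], [-30.0, 11.0, 34.0]]
wrist 0.066 161 [[-12.0, 34.0, 66.0], [-58.0, -49.0, 57.0]]
wrist 0.078 113 [[14.0, 19.0, 19.0], [-10.0, 0.0, 11.0]]
wrist 0.084 296 [[14.0, 18.0, 19.0], [-12.0, 0.0, 13.0]]
wrist 0.09 338 [[14.0, 18.0, 19.0], [-12.0, 1.0, 13.0]]
wrist 0.096 393 [[14.0, 15.0, 19.0], [-13.0, 0.0, 13.0]]
wrist 0.102 434 [[14.0, 18.0, 19.0], [-13.0, 1.0, 13.0]]
wrist 0.108 509 [[-2.0, 18.0, 19.0], [-6.0, 0.0, 6.0]]
wrist 0.114 503 [[-0.0, 19.0, 21.0], [-18.0, 0.0, 18.0]]
wrist 0.12 1664 [[1.0, 20.0, 22.0], [-27.0, 2.0, 28.0]]
wrist 0.126 2762 [[-0.0, 20.0, 21.0], [-34.0, -2.0, 34.0]]
tab 0.06157865008758835 1392
```

All three cameras agree that the shut fingertips are about 31 mm short of the reported TCP: they are at z≈0.075 while the TCP reads 0.044. The tab is still out. I'll keep descending under force guard with that offset.

Run:
```python
from h import *
from station import ctrl,get_state
o=[.529,-.3455];yaw=-np.radians(17)
s=get_state();f0=s['contact_force']
for z in (.036,.032,.028,.025,.022,.020,.019,.018,.017,.016,.015,.014,.013,.012):
    ctrl.movel(h2w((.008,0,z),o,yaw),max_speed=.04)
    s=get_state();f=s['contact_force']-f0;print(z,round(s['time'],2),np.round(s['tcp_pos'],4),np.round(f,1))
    if f[2]>16: break
```

```text
0.036 9.95 [ 0.5364 -0.3476  0.0355] [-0.7  0.1 -1.3]
0.032 10.2 [ 0.5365 -0.3477  0.0317] [ 0.3 -0.8  0. ]
0.028 10.45 [ 0.5366 -0.3478  0.0278] [-1.  -0.5 -0. ]
0.025 10.7 [ 0.5366 -0.3478  0.0248] [-0.8 -0.9  0.2]
0.022 10.95 [ 0.5366 -0.3478  0.0218] [-0.  -0.8 -0. ]
0.02 11.2 [ 0.5366 -0.3479  0.0199] [-0.7  0.2  0.4]
0.019 11.45 [ 0.5367 -0.3479  0.019 ] [-1.4  0.4  2.8]
0.018 11.7 [ 0.5367 -0.3479  0.018 ] [-0.7 -0.4  3.5]
0.017 11.95 [ 0.5367 -0.3479  0.0169] [ 0.4 -0.3  3.4]
0.016 12.2 [ 0.5367 -0.3479  0.0166] [-2.1  1.8  9.1]
0.015 12.45 [ 0.5368 -0.348   0.0165] [-2.9  3.1 15.3]
0.014 12.7 [ 0.5369 -0.3481  0.0164] [-4.3  5.3 22.8]
```

Run:
```python
from h import *
from station import get_state
import cv2
s=get_state();print(s['time'],s['tcp_pos'],s['contact_force'],s['wrist_torque'])
o=[.529,-.3455];yaw=-np.radians(17);Rm=np.array([[np.cos(yaw),-np.sin(yaw)],[np.sin(yaw),np.cos(yaw)]])
out=[]
for c,(x0,y0) in (("scene",(210,160)),("side",(240,145))):
    im,d=vision.grab_frame(c)
    out.append(cv2.resize(im[y0:y0+80,x0:x0+78],None,fx=5,fy=5,interpolation=3))
    P=cloud(c,d);L=(P[...,:2]-o)@Rm
    m=(d>0)&(abs(L[...,0]-.008)<.014)&(abs(L[...,1])<.0165)&(P[...,2]<.09)
    print(c,np.histogram(P[m][:,2],bins=np.arange(.04,.092,.003)))
    m=(d>0)&(L[...,0]<-.02)&(L[...,0]>-.09)&(abs(L[...,1])<.04)&(P[...,2]<.07);print('cover',np.median(P[m][:,2]))
cv2.imwrite("pics/p4.png",np.hstack(out))
```

```text
12.7 [ 0.53689785 -0.34805973  0.01643574] [-4.12008906  5.61500157 23.01576245] [1.24945385 1.0676018  0.01854627]
scene (array([ 1, 29, 64,  5, 12, 13, 22, 12, 17, 21, 18, 17, 12,  7,  1,  4,  3]), array([0.04 , 0.043, 0.046, 0.049, 0.052, 0.055, 0.058, 0.061, 0.064,
       0.067, 0.07 , 0.073, 0.076, 0.079, 0.082, 0.085, 0.088, 0.091]))
cover 0.058936186583631714
side (array([ 0,  6, 36,  8,  8, 11, 21, 14, 18, 17, 15, 15, 17, 13, 17,  7,  7]), array([0.04 , 0.043, 0.046, 0.049, 0.052, 0.055, 0.058, 0.061, 0.064,
       0.067, 0.07 , 0.073, 0.076, 0.079, 0.082, 0.085, 0.088, 0.091]))
cover 0.05991385057350778
```

View pics/p4.png

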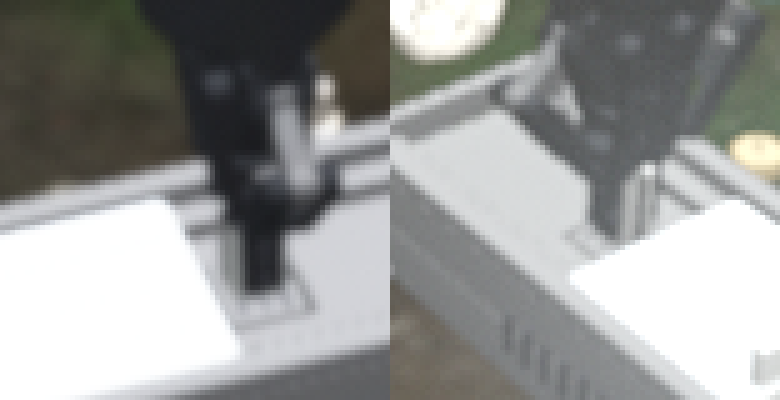

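The tab is flush: its top is at about 0.047 in both views, against its stop, and the cover is still seated. Next I retract and push the lip with the tip at z≈0.067.

Run:
```python
from h import *
from station import ctrl,get_state
o=[.529,-.3455];yaw=-np.radians(17)
def go(x,z,v):
    ctrl.movel(h2w((x,0,z),o,yaw),max_speed=v);s=get_state()
    L=(s['tcp_pos'][:2]-o);print(x,round(s['time'],2),np.round([L@[np.cos(yaw),np.sin(yaw)],L@[-np.sin(yaw),np.cos(yaw)],s['tcp_pos'][2]],4),np.round(s['contact_force'],1))
    return s
go(.008,.08,.12);go(-.145,.08,.15);go(-.145,.036,.08)
for x in(-.125,-.110,-.09,-.06,-.03):
    s=go(x,.036,.04)
    if np.linalg.norm(s['contact_force'])>20: print("STOP");break
```

```text
0.008 13.5 [0.0077 0.0005 0.0791] [0.4 0.6 0.2]
-0.145 14.67 [-0.1441  0.      0.0799] [ 1.  -0.2  1. ]
-0.145 15.37 [-0.1449 -0.0003  0.0361] [-0.6 -0.8  0. ]
-0.125 16.02 [-0.1251  0.      0.0359] [-0.7 -0.1  0.2]
-0.11 16.54 [-1.098e-01 -1.000e-04  3.600e-02] [ 0.3 -0.1  0.3]
-0.09 17.19 [-0.0898 -0.      0.036 ] [-0.1  0.2 -0.7]
-0.06 18.09 [-0.0599 -0.      0.036 ] [0.2 0.2 0.2]
-0.03 18.99 [-0.0299 -0.      0.036 ] [ 0.7 -0.2  0.4]
```

```bash
cat > look.py <<'E'
from h import *
from station import get_state
import cv2,sys
s=get_state();print(s['time'],s['tcp_pos'],s['contact_force'])
o=[.529,-.3455];yaw=-np.radians(17);Rm=np.array([[np.cos(yaw),-np.sin(yaw)],[np.sin(yaw),np.cos(yaw)]])
out=[]
for c,(x0,y0) in (("scene",(170,120)),("side",(210,115))):
    im,d=vision.grab_frame(c)
    out.append(cv2.resize(im[y0:y0+180,x0:x0+190],None,fx=2,fy=2,interpolation=3))
    P=cloud(c,d);L=(P[...,:2]-o)@Rm;w=(im.min(-1)>215)&(d>0)&(abs(L[...,0])<.13)&(abs(L[...,1])<.05)
    m=w&(P[...,2]<.066)&(P[...,2]>.05)
    if m.any(): print(c,'cover white extents',m.sum(),np.round(np.percentile(L[m],[1,50,99],axis=0).T,4).tolist(),'z',np.round(np.percentile(P[m][:,2],[5,50,95]),4))
    m=(d>0)&(P[...,2]>.074)&(P[...,2]<.085)&(abs(L[...,1])<.034)&(abs(L[...,0])<.12)
    if m.any(): print(c,'lip',np.round(np.percentile(L[m],[3,50,97],axis=0).T,4).tolist())
    for h in (-.09,-.06,-.03,.008,.04,.07,.1):
        k=(d>0)&(abs(L[...,0]-h)<.008)&(abs(L[...,1])<.03);print(h,np.round(np.median(P[k][:,2]),3) if k.any() else None,end='; ')
    print()
cv2.imwrite("pics/"+sys.argv[1],np.hstack(out))
E
python3 look.py p5.png
```

```text
18.9917 [ 0.50039852 -0.33678374  0.03595399] [ 0.69146378 -0.17473649  0.36258901]
scene cover white extents 1683 [[-0.0997, 0.0333, 0.0796], [-0.0462, -0.0078, 0.0463]] z [0.0555 0.0589 0.061 ]
scene lip [[-0.0398, -0.017, -0.0101], [-0.0326, -0.0128, 0.0057]]
-0.09 0.416; -0.06 0.286; -0.03 0.06; 0.008 0.329; 0.04 0.059; 0.07 0.059; 0.1 0.045; 
side cover white extents 992 [[-0.1204, 0.0222, 0.0776], [-0.045, 0.0144, 0.0494]] z [0.0533 0.0596 0.0619]
side lip [[-0.0429, -0.0281, -0.0137], [-0.0088, 0.013, 0.0327]]
-0.09 0.403; -0.06 0.298; -0.03 0.054; 0.008 0.06; 0.04 0.06; 0.07 0.06; 0.1 0.046;
```

View pics/p5.png

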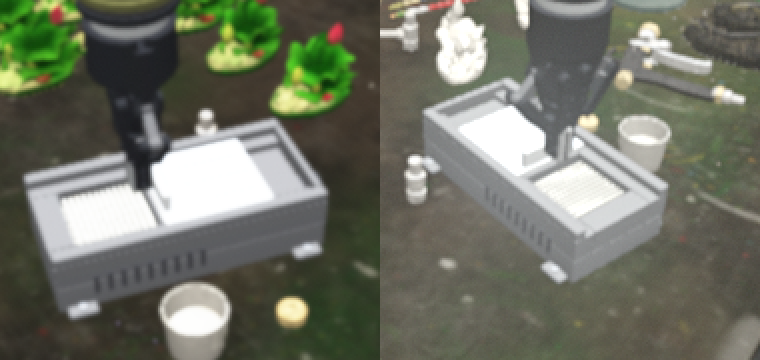

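The cover slid flat, the filter shows, and the far edge is at x≈79 mm (origin ≈29 mm). I'll push about 20 mm more for margin, then back off and lift away.

```bash
python3 - <<'E'
from h import *
from station import ctrl,get_state
o=[.529,-.3455];yaw=-np.radians(17)
def go(x,z,v):
    ctrl.movel(h2w((x,0,z),o,yaw),max_speed=v);s=get_state();print(x,z,round(s['time'],2),np.round(s['contact_force'],1))
go(-.009,.036,.04);go(-.045,.036,.08);go(-.06,.15,.12);go(-.12,.24,.15)
E
python3 look.py p6.png
```

```text
-0.009 0.036 19.77 [ 0.1 -0.4  0.2]
-0.045 0.036 20.37 [ 0.2 -0.1 -1.2]
-0.06 0.15 21.48 [-0.3  0.8 -0.3]
-0.12 0.24 22.35 [-0.4  0.6  0.1]
22.35 [ 0.41462125 -0.30989798  0.23935619] [-0.41410346  0.60466595  0.12702944]
scene cover white extents 1697 [[-0.0995, 0.0534, 0.1014], [-0.0459, -0.0046, 0.0467]] z [0.0563 0.0589 0.0608]
scene lip [[0.004, 0.007, 0.0114], [-0.0318, -0.0052, 0.0278]]
-0.09 0.413; -0.06 0.042; -0.03 0.042; 0.008 0.066; 0.04 0.059; 0.07 0.059; 0.1 0.059; 
side cover white extents 1112 [[-0.0797, 0.0489, 0.107], [-0.0482, 0.0042, 0.0484]] z [0.0535 0.0597 0.0622]
side lip [[0.0005, 0.0032, 0.0088], [-0.027, 0.0035, 0.0331]]
-0.09 0.044; -0.06 0.044; -0.03 0.045; 0.008 0.067; 0.04 0.06; 0.07 0.06; 0.1 0.06;
```

View pics/p6.png

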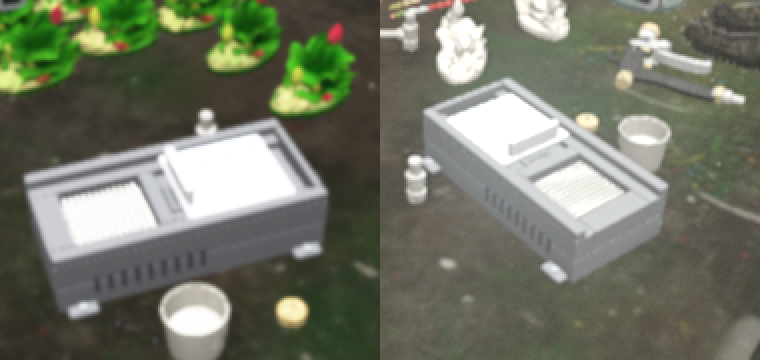

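The cover is on the run-out deck with its origin at x≈50 mm, its top level at about 0.060, and the filter fully uncovered. The pot, cap and coupler look unmoved and the arm is clear, so I'm handing in.

Run:
```python
from station import ticket,get_state
ticket.close_job();print(get_state()['time'])
```

```text
the job is handed in; nothing more can be done
the job is handed in; nothing more can be done
```

The filter opening is uncovered and the job is handed in, with about 22.4 s of the 38 s used. No verdict was reported.

- **Pressing the tab:** I pressed it against its stop with the shut fingertips, up to about 23 N. Both fixed cameras then showed its top at about 47 mm (48 mm is fully in), with the cover still on its seat.
- **Pushing the cover:** I pushed the lip along the guides in short steps, then backed off and lifted the arm clear.
- **Last checks:** The cover origin is at about x = 50 mm (26 to 73 mm required). The plate top is level at 59 to 60 mm, and the filter shows in the opening. By eye in the pictures, the bystanders look where they were; I did not measure them. I did not re-measure the tab at the end, because the cover is now over or next to it.

**Disagreements:**
- **Fingertip offset:** The shut fingertips are about 31 mm short of the reported TCP, in all three cameras. My first press, down to TCP z = 44 mm, therefore stopped in the air. I corrected for the offset after that.
- **Tab force:** While the tab moved I read only about 0 to 3.5 N, not the stated 5 N or so. I relied on the cameras and the hard stop to confirm it was in.

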